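# Fill a second tray after the pattern tray

### The job

Fill the empty four-compartment tray to match the full one: take the four loose vessels standing on the bench and set each upright in the compartment that, counted from left to right, holds the vessel of the same shape in the full tray. Set them down gently without dropping them, let go, and leave the full tray and its vessels as they are.

Things in the scene. Friction and masses are not known exactly. Their poses are not given: they have to be found in the camera images.
- full_tray: fixed white tray, 268 (y) x 74 (x) x 30 mm high, one row of four compartments along y, each 62 (y) x 66 (x) mm inside; floor and walls 4 mm thick, dividers 26 mm high. Origin: centre of underside; compartment centres at y = -99, -33, 33, 99 mm; +y to the robot's left, +x away from it (within 9 degrees). The pattern: holds one vessel of each kind, one per compartment, in any order
- empty_tray: fixed white tray, 268 (y) x 74 (x) x 30 mm high, one row of four compartments along y, each 62 (y) x 66 (x) mm inside; floor and walls 4 mm thick, dividers 26 mm high. Origin: centre of underside; compartment centres at y = -99, -33, 33, 99 mm; +y to the robot's left, +x away from it (within 9 degrees). Starts empty; stands left or right of the full one
- dropper: the loose dropper bottle of pale pink liquid: round body 23 mm diameter up to 60 mm height, then a black collar and slender black dropper teat (up to 18 mm wide), 90 mm tall in all. Under 80 g, upright on the bench in front of the trays. Origin: centre of its underside, z up
- screwcap: the loose small white bottle with a white ribbed screw cap: round body 23 mm diameter up to 60 mm height, cap 18 mm wide above, 70 mm tall in all. Under 80 g, upright on the bench in front of the trays. Origin: centre of its underside, z up
- jar: the loose wide straight-sided white pot with a grey ribbed screw lid: 40 mm diameter all the way up (41 mm over the lid's ribs), 66 mm tall, lid from 46 mm up. Under 80 g, upright on the bench in front of the trays. Origin: centre of its underside, z up
- flask: the loose small amber conical flask with a black stopper: foot 42 mm diameter, narrowing to a straight neck 20 mm in diameter at 40 mm height (lip 23 mm wide at 60 to 63 mm), stopper 22 mm in diameter from 62 to 76 mm, 76 mm tall in all. Under 80 g, upright on the bench in front of the trays. Origin: centre of its underside, z up
- sample_dropper: the like of dropper, standing loose in one compartment of the full tray: same shape and size (dropper bottle of pale pink liquid). Origin: centre of its underside, z up
- sample_screwcap: the like of screwcap, standing loose in one compartment of the full tray: same shape and size (small white bottle with a white ribbed screw cap). Origin: centre of its underside, z up
- sample_jar: the like of jar, standing loose in one compartment of the full tray: same shape and size (wide straight-sided white pot with a grey ribbed screw lid). Origin: centre of its underside, z up
- sample_flask: the like of flask, standing loose in one compartment of the full tray: same shape and size (small amber conical flask with a black stopper). Origin: centre of its underside, z up
Not all that is in view belongs to the job. Leave any turquoise or yellow look-alike of the jar alone.

How it is judged:
At the end, for the whole second after the job is handed in: each of the four loose vessels stands upright (within 7 degrees) on the empty tray's floor, in the compartment with the same number from the left as its like in the full tray, its axis within 24 mm (along the row) and 26 mm (across) of the compartment's centre, released and at rest (((y of sample_dropper in the frame of full_tray between -0.132 and -0.066 m and y of dropper in the frame of empty_tray between -0.123 and -0.075 m) or (y of sample_dropper in the frame of full_tray between -0.066 and 0 m and y of dropper in the frame of empty_tray between -0.057 and -0.009 m) or (y of sample_dropper in the frame of full_tray between 0 and 0.066 m and y of dropper in the frame of empty_tray between 0.009 and 0.057 m) or (y of sample_dropper in the frame of full_tray between 0.066 and 0.132 m and y of dropper in the frame of empty_tray between 0.075 and 0.123 m)) and x of dropper in the frame of empty_tray between -0.026 and 0.026 m and z of dropper in the frame of empty_tray between -0.003 and 0.01 m and angle between each of dropper, screwcap, jar, flask's own z axis and vertical below 0.12 rad and linear speed of each of dropper, screwcap, jar, flask below 0.02 m/s and contact force between the fingers and dropper below 0.05 N and ((y of sample_screwcap in the frame of full_tray between -0.132 and -0.066 m and y of screwcap in the frame of empty_tray between -0.123 and -0.075 m) or (y of sample_screwcap in the frame of full_tray between -0.066 and 0 m and y of screwcap in the frame of empty_tray between -0.057 and -0.009 m) or (y of sample_screwcap in the frame of full_tray between 0 and 0.066 m and y of screwcap in the frame of empty_tray between 0.009 and 0.057 m) or (y of sample_screwcap in the frame of full_tray between 0.066 and 0.132 m and y of screwcap in the frame of empty_tray between 0.075 and 0.123 m)) and x of screwcap in the frame of empty_tray between -0.026 and 0.026 m and z of screwcap in the frame of empty_tray between -0.003 and 0.01 m and contact force between the fingers and screwcap below 0.05 N and ((y of sample_jar in the frame of full_tray between -0.132 and -0.066 m and y of jar in the frame of empty_tray between -0.123 and -0.075 m) or (y of sample_jar in the frame of full_tray between -0.066 and 0 m and y of jar in the frame of empty_tray between -0.057 and -0.009 m) or (y of sample_jar in the frame of full_tray between 0 and 0.066 m and y of jar in the frame of empty_tray between 0.009 and 0.057 m) or (y of sample_jar in the frame of full_tray between 0.066 and 0.132 m and y of jar in the frame of empty_tray between 0.075 and 0.123 m)) and x of jar in the frame of empty_tray between -0.026 and 0.026 m and z of jar in the frame of empty_tray between -0.003 and 0.01 m and contact force between the fingers and jar below 0.05 N and ((y of sample_flask in the frame of full_tray between -0.132 and -0.066 m and y of flask in the frame of empty_tray between -0.123 and -0.075 m) or (y of sample_flask in the frame of full_tray between -0.066 and 0 m and y of flask in the frame of empty_tray between -0.057 and -0.009 m) or (y of sample_flask in the frame of full_tray between 0 and 0.066 m and y of flask in the frame of empty_tray between 0.009 and 0.057 m) or (y of sample_flask in the frame of full_tray between 0.066 and 0.132 m and y of flask in the frame of empty_tray between 0.075 and 0.123 m)) and x of flask in the frame of empty_tray between -0.026 and 0.026 m and z of flask in the frame of empty_tray between -0.003 and 0.01 m and contact force between the fingers and flask below 0.05 N); the robot touches nothing.
It fails at once if a loose vessel is dropped or thrown (over 0.7 m/s while the fingers do not touch it: a fall of about 25 mm) ((linear speed of dropper above 0.7 m/s and contact force between the fingers and dropper below 0.01 N) or (linear speed of screwcap above 0.7 m/s and contact force between the fingers and screwcap below 0.01 N) or (linear speed of jar above 0.7 m/s and contact force between the fingers and jar below 0.01 N) or (linear speed of flask above 0.7 m/s and contact force between the fingers and flask below 0.01 N)).
It fails at once if a vessel of the full tray is shifted by more than 15 mm or tipped (distance of any of sample_dropper, sample_screwcap, sample_jar, sample_flask from where it was at the start of the episode above 0.015 m or angle between any of sample_dropper, sample_screwcap, sample_jar, sample_flask's own z axis and vertical above 0.3 rad).
It also fails if it takes over 96 s, if anything falls off the work surface, if the arm or the gripper's body presses on something with over 40 N, if the wrist force passes 120 N, or if a joint passes its speed limit or range.

### The arm

A 6-joint arm with a two-finger parallel gripper is mounted at the origin on a cart in front of the work surface, level with it; the furniture and walls round the work are solid. World frame = base frame: x ahead of the robot, y to its left, z up, the work surface at z = 0. Lengths are in m, angles in rad, forces in N, time in s.
With the tool pointing down it reaches from about 0.375 to 0.9 m from the base axis. Payload 3.1 kg.
Tool frame: the origin (TCP) lies on the centre line of the jaws, within the pads' length; the fingertips stand 8 mm ahead of it and the grasp point (between the pads) lies 11 mm behind it; z points along the fingers, y is the line along which they close (so a half turn about z gives the same grasp; the last joint's range is limited). The gripper opens to 87 mm and grips with 3 to 60 N. Pads are 19 mm wide; open, the fingers measure 117 mm over their backs; the gripper's body (75 mm by 190 mm) begins 51 mm behind the grasp point.
Start: joints at [-1.361, 0.527, 1.433, -0, 1.181, -0.178], TCP at [0.236, -0.579, 0.231] pointing down, gripper open.
Joint ranges: [-3.08, 3.08], [-0.75, 2.2], [0.22, 2.44], [-1.43, 4.57], [0, 2.65], [-2.85, 2.85]. Speed limits (rad/s): [2.79, 2.79, 3.14, 3.14, 3.14, 3.14].

### API

Orientations are given as a unit quaternion [x, y, z, w].
In Python, from rig import robot gives the robot as it stands. The module is installed in compiled form; this text tells all that it offers.
- The arm moves only by the tool send_rows, never from a script. Its argument "increments" is one flat list of numbers, 7 for each row, row after row: the turn, a rotation vector about the world's x, y, z in rad, then the shift along the world's x, y, z in cm, then the opening, from 0 (shut) to 1 (fully open). A call has 1 to 20 rows; each row shifts and turns the commanded pose from where the row before left it; what a row does not reach is not made up. A row lasts 1/12 s, in which the tool goes at most 41.7 mm and 7.16 degrees, less where a joint would pass 70% of its speed; a pose out of reach is approached as far as the arm can. A call is refused whole if a number of a shift passes 4.17 or a number of a turn 0.125, either way. A call with a gripper value outside its range is refused whole. The fingers move at their own pace and stop on an object; "newtons" is the grip in N (left out, the last holds). Time passes only in rows, so rows that do not move let the fingers close. It gives the time, the measured TCP pose, the force, the opening and the grip force at its end, in the units of the state.
- robot.get_obs(): the state, without advancing time (a new reading comes with each control period).
- robot.camera(name): name is "side" or "top"; returns a dict with "image" (400x640x3 uint8, red, green, blue), "range_z" (400x640 float32, m along the optical axis (not along the pixel's ray), 0 where there is no reading), "fx", "fy", "cx", "cy" (pixels), "dist_coeffs" ([k1, k2, p1, p2, k3] as OpenCV has them; the pictures are not rectified), "R" (3x3) and "t" (3): a world point X has camera coordinates R X + t. Camera axes: x right, y down, z forward; pixel columns grow to the right and rows downward; lengths in m; the calibration is good to about 2 mm. A picture is of the moment at which its call begins.
- robot.hand_in(): hands the job in; it is judged then, once.
The state is a dict: "time": time; "q": joint angles; "joint_velocities": joint speeds; "joint_torque": joint torques, N m; "position": TCP position; "tool_rot": TCP orientation; "ft_force": force on the tool from outside, world axes, zero at the start; "moment": the same for the moment, N m; "grip_width": finger opening in m; "grip_force": force on a finger pad.
Only numpy, scipy, OpenCV 4.12 (cv2) and the standard library are available. Lean on these libraries where they do the work, as an engineer would, in place of code of your own. Each camera call takes 0.05 s, during which the arm holds its last target. There are 200 camera calls.

## Working session

There is one attempt and no reset: what is moved stays moved. The work goes in short steps, Python scripts to look and compute and a tool call to move; the robot and the scene stay as the last step left them, time stands still between calls to the robot, and variables do not carry over. Pictures are saved under pics/ and viewed, at most 14 in all, crops included, and the job is handed in when it is done.

Besides the shell and the picture viewer there is one more tool, called after "Emit:" in YAML: its name, and indented under it one key for each argument. send_rows: Moves the arm, as the interface text tells. Its arguments: {"type":"object","properties":{"increments":{"type":"array"},"newtons":{"type":"number"}},"required":["increments"]}

```bash
mkdir -p pics
python3 - <<'E'
from rig import robot
import cv2,numpy as np,pickle
for n in("top","side"):
    c=robot.camera(n);pickle.dump(c,open(n+".pkl","wb"))
    cv2.imwrite(f"pics/{n}0.png",c["image"][:,:,::-1])
    print(n,c["fx"],c["cx"],c["cy"],c["dist_coeffs"],(-c["R"].T@c["t"]).round(3),c["R"].round(2).tolist())
o=robot.get_obs();print(o["time"],o["position"],o["tool_rot"],o["grip_width"])
E
```

```text
top 428.94512956094025 324.9315076318364 201.29951109682958 [0.00567368 0.         0.         0.         0.        ] [0.283 0.031 1.186] [[-0.01, -1.0, 0.0], [-0.98, 0.01, -0.18], [0.18, -0.01, -0.98]]
side 434.7624696234464 319.53376807134595 199.80296927372262 [-0.01938033  0.          0.          0.          0.        ] [ 0.301 -0.939  0.815] [[0.99, -0.16, 0.02], [-0.08, -0.6, -0.8], [0.14, 0.78, -0.61]]
0.1 [ 0.23622654 -0.57793497  0.22966001] [ 9.81260375e-01  1.92683958e-01 -1.33148226e-05 -9.84341248e-04] 0.08688909696332424
```

View pics/top0.png

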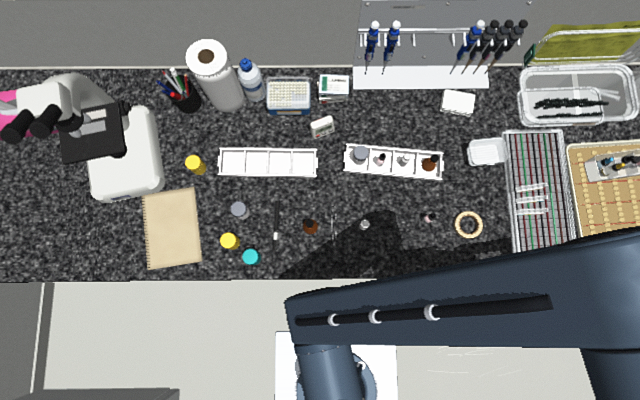

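View pics/side0.png

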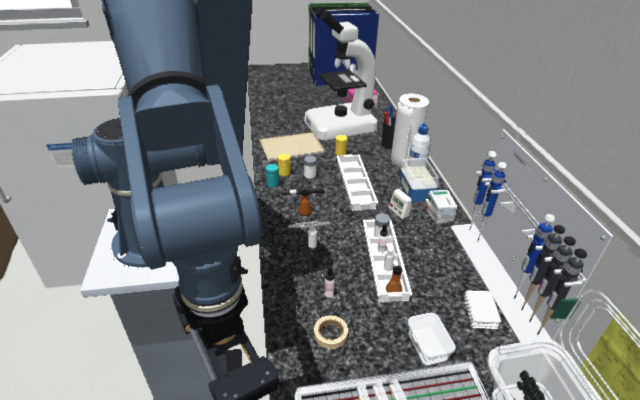

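The top view shows the full tray at (345–443, 162) and the empty one at (218–317, 162). The loose candidates are a jar (239,210), flask (310,227), screwcap (365,225) and dropper (430,217). The yellow and turquoise pots are look-alikes. I'll confirm these in an enlarged crop and measure.

```bash
cat > h.py <<'E'
import numpy as np,cv2
def ray(c,uv):
    K=np.array([[c["fx"],0,c["cx"]],[0,c["fy"],c["cy"]],[0,0,1]])
    p=cv2.undistortPoints(np.float64(uv).reshape(-1,1,2),K,np.float64(c["dist_coeffs"]))[:,0]
    return np.c_[p,np.ones(len(p))]
def atz(c,uv,z):            # intersect pixel rays with height z
    d=ray(c,uv)@c["R"]; o=-c["R"].T@c["t"]
    return o+d*((np.broadcast_to(z,len(d))-o[2])/d[:,2])[:,None]
def cloud(c):
    v,u=np.mgrid[:400,:640]; P=ray(c,np.c_[u.ravel(),v.ravel()])*c["range_z"].reshape(-1,1)
    return ((P-c["t"])@c["R"]).reshape(400,640,3)
def proj(c,X):
    K=np.array([[c["fx"],0,c["cx"]],[0,c["fy"],c["cy"]],[0,0,1]])
    return cv2.projectPoints(np.float64(X),cv2.Rodrigues(c["R"])[0],c["t"],K,np.float64(c["dist_coeffs"]))[0][:,0]
E
python3 - <<'E'
import pickle,cv2,numpy as np
from h import *
c=pickle.load(open("top.pkl","rb"));im=c["image"][:,:,::-1]
cv2.imwrite("pics/crop1.png",cv2.resize(im[135:275,210:450],(800,467),interpolation=cv2.INTER_CUBIC))
s=pickle.load(open("side.pkl","rb"))
cv2.imwrite("pics/crop2.png",cv2.resize(s["image"][130:310,255:415,::-1],(533,600),interpolation=cv2.INTER_CUBIC))
P=cloud(c)
# tall blobs on bench area
Z=P[:,:,2];m=((Z>.035)&(Z<.12)&(P[:,:,0]<.62)&(P[:,:,0]>.28)).astype(np.uint8)
m[:,:205]=0;m[:,460:]=0;m[240:,270:]=0
n,l,st,ce=cv2.connectedComponentsWithStats(m)
for i in range(1,n):
    if st[i,4]<4: continue
    q=P[l==i];print(st[i].tolist(),ce[i].round(0),"zmax",q[:,2].max().round(3),"x",q[:,0].min().round(3),q[:,0].max().round(3),"y",q[:,1].min().round(3),q[:,1].max().round(3))
E
```

```text
[353, 153, 15, 10, 111] [359. 157.] zmax 0.074 x 0.602 0.62 y -0.091 -0.052
[377, 153, 9, 12, 79] [381. 158.] zmax 0.095 x 0.598 0.619 y -0.142 -0.119
[400, 154, 10, 11, 78] [405. 159.] zmax 0.08 x 0.597 0.618 y -0.206 -0.184
[425, 154, 14, 14, 106] [432. 160.] zmax 0.085 x 0.588 0.613 y -0.28 -0.254
[230, 201, 17, 17, 213] [238. 209.] zmax 0.07 x 0.45 0.492 y 0.236 0.278
[425, 213, 11, 10, 76] [430. 217.] zmax 0.091 x 0.435 0.455 y -0.264 -0.243
[305, 219, 9, 11, 70] [309. 224.] zmax 0.081 x 0.419 0.441 y 0.057 0.078
[360, 220, 9, 9, 63] [364. 224.] zmax 0.072 x 0.42 0.441 y -0.09 -0.068
[220, 233, 17, 16, 217] [228. 241.] zmax 0.074 x 0.367 0.407 y 0.26 0.3
[242, 249, 17, 16, 214] [250. 257.] zmax 0.071 x 0.326 0.365 y 0.202 0.242
```

View pics/crop1.png

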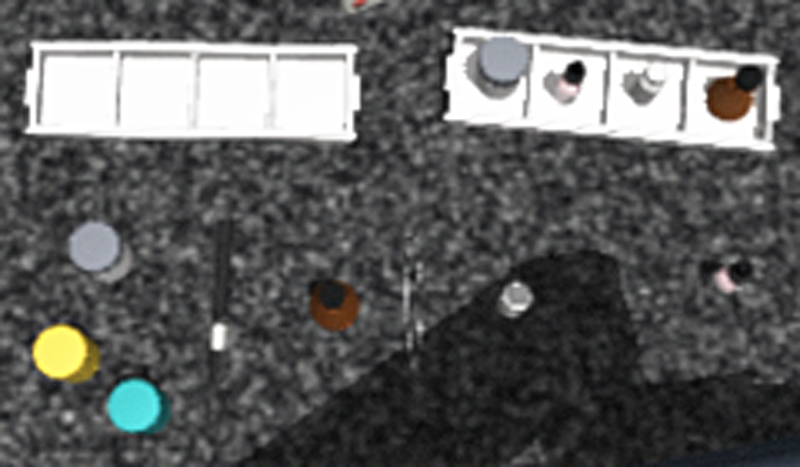

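View pics/crop2.png

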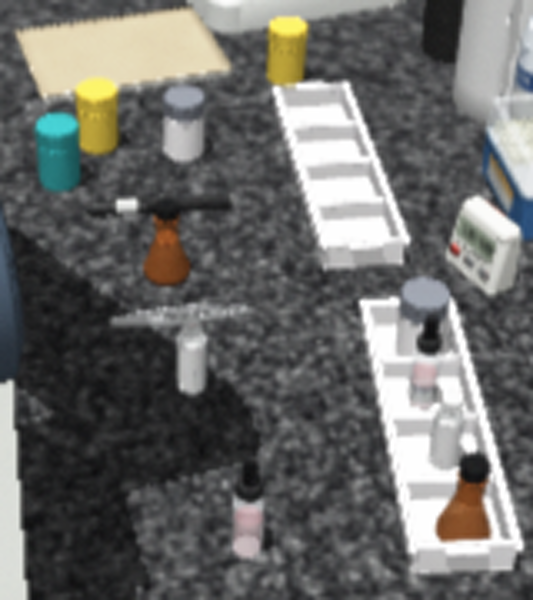

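Enlarged crops confirm it. The full tray, left to right, holds jar, dropper, screwcap and flask. The loose jar is the grey-lidded one at top px (239,210), not the yellow pots (228,241)/(194,163) or the turquoise (250,257). The flask is at (309,224), the screwcap at (364,224) and the dropper at (430,217). Next is the tray's exact pose, plus a side-camera check of the vessels.

Run:
```python
import pickle,cv2,numpy as np
from h import *
c=pickle.load(open("top.pkl","rb"));s=pickle.load(open("side.pkl","rb"))
for cam,n in((c,"top"),(s,"side")):
    P=cloud(cam).reshape(-1,3)
    for nm,lo,hi in(("empty",.05,.36),("clutterblack",.12,.19)):
        if nm=="empty": m=(P[:,2]>.018)&(P[:,2]<.042)&(P[:,0]>.53)&(P[:,0]<.67)&(P[:,1]>lo-.04)&(P[:,1]<hi)
        else: m=(P[:,2]>.008)&(P[:,0]>.36)&(P[:,0]<.5)&(P[:,1]>lo)&(P[:,1]<hi)
        if m.sum()>9: print(n,nm,m.sum(),cv2.minAreaRect(P[m,:2].astype(np.float32)),P[m,2].max())
    print("glass z",np.sort(P[(P[:,0]>.36)&(P[:,0]<.48)&(abs(P[:,1])<.025)][:,2])[-5:].round(3))
    for nm,x,y,z0 in(("jar",.471,.257,.05),("flask",.43,.0675,.064),("screw",.4305,-.079,.04),("dropper",.445,-.2535,.04)):
        m=(np.hypot(P[:,0]-x,P[:,1]-y)<.035)&(P[:,2]>z0)
        q=P[m];print(n,nm,m.sum(),((q[:,:2].min(0)+q[:,:2].max(0))/2).round(4),np.ptp(q[:,:2],axis=0).round(3),q[:,2].max().round(3))
# pixel corners of empty tray rim read from crop
uv=np.array([[35,42],[355,45],[355,138],[27,135]])/3.333+[210,135]
X=atz(c,uv,.03);print(X.round(3),X.mean(0))
```

```text
top empty 792 ((0.6098818182945251, 0.18662820756435394), (0.2767738997936249, 0.08256416022777557), 88.46643829345703) 0.03643056593836402
top clutterblack 176 ((0.4330615997314453, 0.16163989901542664), (0.011813635006546974, 0.13112886250019073), 86.92949676513672) 0.016536081224522763
glass z [0.01  0.01  0.01  0.012 0.012]
top jar 198 [0.4712 0.2569] [0.041 0.041] 0.07
top flask 56 [0.4302 0.0683] [0.022 0.019] 0.081
top screw 57 [ 0.4307 -0.0791] [0.02  0.022] 0.072
top dropper 72 [ 0.4452 -0.2535] [0.019 0.02 ] 0.091
side empty 604 ((0.6111385822296143, 0.20105840265750885), (0.3154805898666382, 0.08090965449810028), 88.54035186767578) 0.03930817783925813
side clutterblack 110 ((0.43393880128860474, 0.15856130421161652), (0.018820591270923615, 0.13184313476085663), 89.77284240722656) 0.016378527295916517
glass z [0.011 0.011 0.012 0.012 0.013]
side jar 113 [0.4724 0.2524] [0.04  0.043] 0.071
side flask 51 [0.4297 0.0624] [0.021 0.025] 0.08
side screw 98 [ 0.4309 -0.0853] [0.022 0.025] 0.073
side dropper 149 [ 0.4463 -0.2608] [0.022 0.022] 0.092
[[0.651 0.316 0.03 ]
 [0.646 0.047 0.03 ]
 [0.566 0.047 0.03 ]
 [0.57  0.32  0.03 ]] [0.60816753 0.18238035 0.03      ]
```

Emit:
send_rows:
  increments: [0,0,0.0986,1.75,2.69,-0.83,0.6,0,0,0.0986,1.75,2.69,-0.83,0.6,0,0,0.0986,1.75,2.69,-0.83,0.6,0,0,0.0986,1.75,2.69,-0.83,0.6,0,0,0.0986,1.75,2.69,-0.83,0.6,0,0,0.0986,1.75,2.69,-0.83,0.6,0,0,0.0986,1.75,2.69,-0.83,0.6,0,0,0.0986,1.75,2.69,-0.83,0.6,0,0,0.0986,1.75,2.69,-0.83,0.6,0,0,0.0986,1.75,2.69,-0.83,0.6,0,0,0.0986,1.75,2.69,-0.83,0.6,0,0,0.0986,1.75,2.69,-0.83,0.6,0,0,0,0,0,0,0.6,0,0,0,0,0,0,0.6]
  newtons: 12

```text
time: 1.27
position: [0.4465, -0.2538, 0.1302]
tool_rot: [0.706, 0.708, -0.0, -0.001]
ft_force: [-0.0, -0.0, -0.0]
grip_width: 0.0522
grip_force: 0.0
```

Emit:
send_rows:
  increments: [0,0,0,-0.1,-0.1,-1.5,0.6,0,0,0,0,0,-2,0.6,0,0,0,0,0,-2,0.6,0,0,0,0,0,-2,0.6,0,0,0,0,0,-1.1,0.6,0,0,0,0,0,-0.5,0.6,0,0,0,0,0,0,0.6,0,0,0,0,0,0,0,0,0,0,0,0,0,0,0,0,0,0,0,0,0,0,0,0,0,0,0,0,0,0,0,0,0,0,0,0,0,0,0,0,0,0,0,0,0,0,0,0,0]

```text
time: 2.43
position: [0.4456, -0.2569, 0.0404]
tool_rot: [0.707, 0.707, 0.0, 0.0]
ft_force: [-0.6, 1.0, 3.1]
grip_width: 0.0229
grip_force: 12.0
```

Emit:
send_rows:
  increments: [0,0,0,0,0,1,0,0,0,0,0,0,2,0,0,0,0,0,0,2,0,0,0,0,0,0,2,0,0,0,0,0,0,2,0,0,0,0,0,0,1,0,0,0,0,0,0,0,0,0,0,0,0,0,0,0]

```text
time: 3.1
position: [0.4454, -0.2568, 0.1403]
tool_rot: [0.707, 0.707, 0.0, 0.001]
ft_force: [-0.4, 0.9, -1.1]
grip_width: 0.0226
grip_force: 12.0
```

Run:
```python
from rig import robot
import cv2
c=robot.camera("side");cv2.imwrite("pics/side1.png",cv2.resize(c["image"][100:340,200:500,::-1],(750,600)))
o=robot.get_obs();print(o["position"],o["ft_force"],o["grip_width"],o["grip_force"],o["q"])
```

```text
[ 0.44494742 -0.25638428  0.13955212] [0.27089422 0.48407208 0.9670871 ] 0.02290777526500998 11.982410171767697 [-7.40604541e-01  5.15629083e-01  1.79685573e+00 -2.70272635e-05
  8.30036401e-01 -7.40791857e-01]
```

View pics/side1.png

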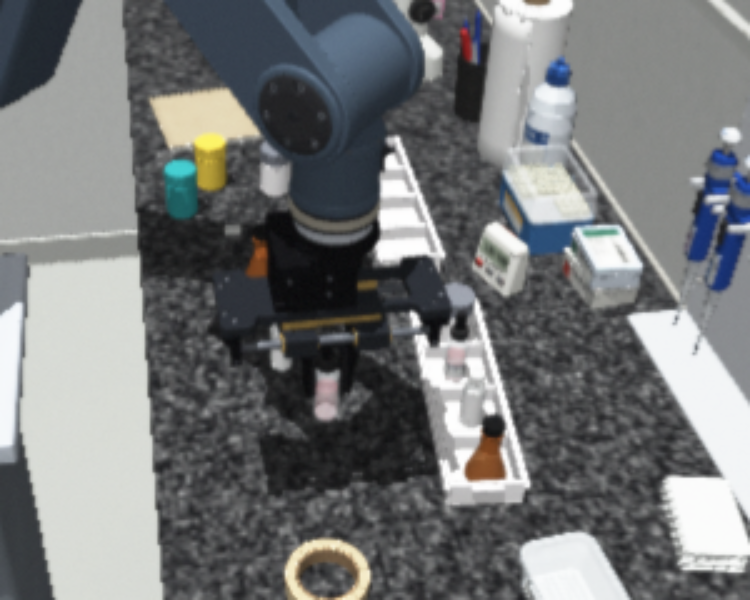

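The dropper is held upright (crop px 327,390). Moving to compartment 2.

Emit:
send_rows:
  increments: [0,0,0,0,3.15,0,0,0,0,0,0,3.15,0,0,0,0,0,0,3.15,0,0,0,0,0,0,3.15,0,0,0,0,0,0,3.15,0,0,0,0,0,0,3.15,0,0,0,0,0,0,3.15,0,0,0,0,0,0,3.15,0,0,0,0,0,0,3.15,0,0,0,0,0,0,3.15,0,0,0,0,0,0,3.15,0,0,0,0,0,0,3.15,0,0,0,0,0,1,3.15,0,0,0,0,0,2,3.15,0,0,0,0,0,3,3,0,0,0,0,0,3,0,0,0,0,0,0,3,0,0,0,0,0,0,3,0,0,0,0,0,0,1.4,0,0,0,0,0,0,0,0,0,0]

```text
time: 4.82
position: [0.612, 0.2133, 0.138]
tool_rot: [0.707, 0.707, 0.001, 0.001]
ft_force: [0.3, 0.1, -0.3]
grip_width: 0.0226
grip_force: 12.0
```

Emit:
send_rows:
  increments: [0,0,0,-0.2,0.2,-1.5,0,0,0,0,0,0,-2,0,0,0,0,0,0,-2,0,0,0,0,0,0,-2,0,0,0,0,0,0,-1.1,0,0,0,0,0,0,-0.3,0,0,0,0,0,0,-0.2,0,0,0,0,0,0,-0.2,0,0,0,0,0,0,0,0,0,0,0,0,0,0,0]

```text
time: 5.65
position: [0.6075, 0.2158, 0.048]
tool_rot: [0.707, 0.707, 0.001, 0.001]
ft_force: [-0.8, 1.4, -0.5]
grip_width: 0.0224
grip_force: 12.0
```

Emit:
send_rows:
  increments: [0,0,0,0,0,-0.1,0,0,0,0,0,0,-0.1,0,0,0,0,0,0,-0.1,0,0,0,0,0,0,0,0,0,0,0,0,0,0,0]

```text
time: 6.07
position: [0.6072, 0.2158, 0.0445]
tool_rot: [0.707, 0.707, 0.0, 0.0]
ft_force: [-0.1, 0.2, 2.1]
grip_width: 0.0226
grip_force: 12.0
```

Emit:
send_rows:
  increments: [0,0,0,0,0,0,0.3,0,0,0,0,0,0,0.5,0,0,0,0,0,0,0.6,0,0,0,0,0,0,0.6,0,0,0,0,0,1,0.6,0,0,0,0,0,2,0.6,0,0,0,0,0,2.5,0.6,0,0,0,0,0,2.5,0.6,0,0,0,0,0,2,0.6,0,0,0,0,0,0,0.6]

```text
time: 6.9
position: [0.61, 0.2164, 0.1495]
tool_rot: [0.707, 0.707, 0.004, 0.003]
ft_force: [1.6, 0.6, 1.0]
grip_width: 0.0519
grip_force: 0.0
```

```bash
cat > look.py <<'E'
import sys,cv2,numpy as np
from rig import robot
from h import *
from scipy import ndimage
# placed vessels: top-of-vessel centre per compartment from the top camera depth
c=robot.camera("top");P=cloud(c).reshape(-1,3)
for n,x,y,z0 in[("jar",.610,.282,.05),("dropper",.609,.216,.04),("screwcap",.607,.150,.04),("flask",.606,.084,.06),
  ("L jar",.4715,.256,.05),("L flask",.43,.067,.06),("L screw",.431,-.08,.04),("L dropper",.445,-.255,.04)]:
    q=P[(np.hypot(P[:,0]-x,P[:,1]-y)<.032)&(P[:,2]>z0)&(P[:,2]<.11)]
    print(n,len(q),*((((q.min(0)+q.max(0))/2)[:2].round(3),q[:,2].max().round(3)) if len(q)>5 else ""))
cv2.imwrite("pics/%s.png"%sys.argv[1],cv2.resize(c["image"][130:270,205:445,::-1],(800,467),interpolation=cv2.INTER_CUBIC))
E
python3 look.py t1
```

```text
jar 0
dropper 1
screwcap 0
flask 0
L jar 0
L flask 58 [0.43  0.067] 0.079
L screw 62 [ 0.43  -0.079] 0.073
L dropper 0
```

Emit:
send_rows:
  increments: [0,0,0,-2.75,0.8,0,0.7,0,0,0,-2.75,0.8,0,0.7,0,0,0,-2.75,0.8,0,0.7,0,0,0,-2.75,0.8,0,0.7,0,0,0,-2.75,0.8,0,0.7,0,0,0,0,0,0,0.7,0,0,0,0,0,0,0.7,0,0,0,0,0,0,0.7]

```text
time: 7.62
position: [0.4699, 0.2558, 0.1436]
tool_rot: [0.707, 0.707, 0.0, 0.0]
ft_force: [-0.3, 0.4, -0.3]
grip_width: 0.0611
grip_force: 0.0
```

```bash
python3 look.py t2; python3 -c "
from rig import robot
print(robot.get_obs()['position'])"
```

```text
jar 0
dropper 77 [0.606 0.216] 0.096
screwcap 0
flask 0
L jar 92 [0.471 0.246] 0.071
L flask 58 [0.43  0.067] 0.078
L screw 61 [ 0.43  -0.079] 0.075
L dropper 0
[0.47062166 0.25566275 0.14375972]
```

View pics/t2.png

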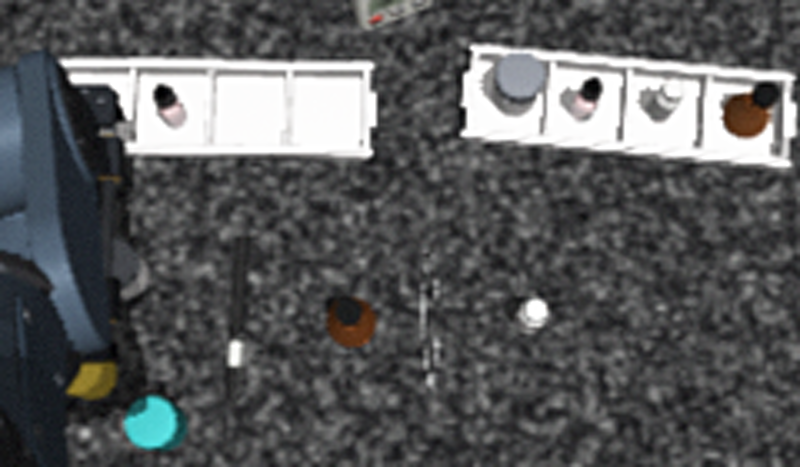

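The dropper stands centred in compartment 2 (crop px 168,105). Now the jar.

Emit:
send_rows:
  increments: [0,0,0,0.1,0,-2,0.7,0,0,0,0,0,-2,0.7,0,0,0,0,0,-2,0.7,0,0,0,0,0,-2,0.7,0,0,0,0,0,-1.3,0.7,0,0,0,0,0,-0.5,0.7,0,0,0,0,0,0,0.7,0,0,0,0,0,0,0.7,0,0,0,0,0,0,0,0,0,0,0,0,0,0,0,0,0,0,0,0,0,0,0,0,0,0,0,0,0,0,0,0,0,0,0,0,0,0,0,0,0,0]

```text
time: 8.83
position: [0.4708, 0.2559, 0.0465]
tool_rot: [0.707, 0.707, 0.001, 0.0]
ft_force: [-0.3, -0.6, 3.0]
grip_width: 0.0399
grip_force: 12.0
```

Emit:
send_rows:
  increments: [0,0,0,0,0,1,0,0,0,0,0,0,2,0,0,0,0,0,0,2,0,0,0,0,0,0,2,0,0,0,0,0,0,1,0,0,0,0,0,0,0,0,0,0,0,0,0,0,0]

```text
time: 9.42
position: [0.4703, 0.2558, 0.1264]
tool_rot: [0.707, 0.707, 0.0, 0.0]
ft_force: [-0.6, 0.1, -0.1]
grip_width: 0.0394
grip_force: 12.0
```

Emit:
send_rows:
  increments: [0,0,0,2,0.5,0,0,0,0,0,2.5,0.5,0,0,0,0,0,2.5,0.5,0,0,0,0,0,2.5,0.5,0,0,0,0,0,2.5,0.5,0,0,0,0,0,1.9,0.1,0,0,0,0,0,0,0,0,0,0,0,0,0,0,-1.5,0,0,0,0,0,0,-2,0,0,0,0,0,0,-2,0,0,0,0,0,0,-1,0,0,0,0,0,0,-0.5,0,0,0,0,0,0,0,0,0,0,0,0,0,0,0]

```text
time: 10.58
position: [0.6092, 0.2817, 0.056]
tool_rot: [0.707, 0.707, -0.0, -0.0]
ft_force: [0.0, -0.6, -0.3]
grip_width: 0.0396
grip_force: 12.0
```

Emit:
send_rows:
  increments: [0,0,0,0,0,-0.2,0,0,0,0,0,0,-0.2,0,0,0,0,0,0,-0.1,0,0,0,0,0,0,0,0,0,0,0,0,0,0,0]

```text
time: 11.0
position: [0.6095, 0.2817, 0.0513]
tool_rot: [0.707, 0.707, 0.0, 0.0]
ft_force: [-0.2, 0.1, -0.5]
grip_width: 0.0399
grip_force: 12.0
```

Emit:
send_rows:
  increments: [0,0,0,0,0,-0.05,0,0,0,0,0,0,0,0.55,0,0,0,0,0,0,0.7,0,0,0,0,0,0,0.7,0,0,0,0,0,0,0.7,0,0,0,0,0,1,0.7,0,0,0,0,0,2,0.7,0,0,0,0,0,2.5,0.7,0,0,0,0,0,2.5,0.7,0,0,0,0,0,2,0.7,0,0,0,-2.5,-3,0,0.6,0,0,0,-2.5,-3,0,0.6,0,0,0,-2.5,-3,0,0.6,0,0,0,-2.6,-3.1,0,0.6,0,0,0,-2.6,-3.1,0,0.6,0,0,0,-2.6,-3.1,0,0.6,0,0,0,-2.6,-3.1,0,0.6,0,0,0,0,0,0,0.6,0,0,0,0,0,0,0.6]

```text
time: 12.58
position: [0.4292, 0.0665, 0.1512]
tool_rot: [0.708, 0.706, 0.0, -0.0]
ft_force: [1.0, 0.0, -0.5]
grip_width: 0.0523
grip_force: 0.0
```

```bash
python3 look.py t3; python3 -c "
from rig import robot
print(robot.get_obs()['position'])"
```

```text
jar 198 [0.609 0.282] 0.074
dropper 76 [0.605 0.216] 0.096
screwcap 0
flask 0
L jar 0
L flask 0
L screw 61 [ 0.43  -0.079] 0.073
L dropper 0
[0.4311255  0.06711088 0.15136056]
```

Emit:
send_rows:
  increments: [0,0,0,0,0,-1.5,0.6,0,0,0,0,0,-2,0.6,0,0,0,0,0,-2,0.6,0,0,0,0,0,-2,0.6,0,0,0,0,0,-1.6,0.6,0,0,0,0,0,-1,0.6,0,0,0,0,0,0,0.6,0,0,0,0,0,0,0.6,0,0,0,0,0,0,0,0,0,0,0,0,0,0,0,0,0,0,0,0,0,0,0,0,0,0,0,0,0,0,0,0,0,0,0,0,0,0,0,0,0,0]

```text
time: 13.8
position: [0.4305, 0.0676, 0.0498]
tool_rot: [0.707, 0.707, 0.0, 0.0]
ft_force: [0.1, 0.3, 1.2]
grip_width: 0.0204
grip_force: 11.7
```

Emit:
send_rows:
  increments: [0,0,0,0,0,0.5,0,0,0,0,0,0,1.5,0,0,0,0,0,0,2,0,0,0,0,0,0,2,0,0,0,0,0,0,2,0,0,0,0,0,0,1,0,0,0,0,0,0,0,0,0,0,0,0,0,0,0]

```text
time: 14.47
position: [0.4305, 0.0677, 0.14]
tool_rot: [0.707, 0.707, 0.0, 0.001]
ft_force: [-0.2, -0.2, 0.3]
grip_width: 0.0203
grip_force: 11.7
```

Run:
```python
from rig import robot
import cv2
c=robot.camera("side");cv2.imwrite("pics/side2.png",cv2.resize(c["image"][110:270,240:440,::-1],(750,600)))
```

```text
(no output)
```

View pics/side2.png

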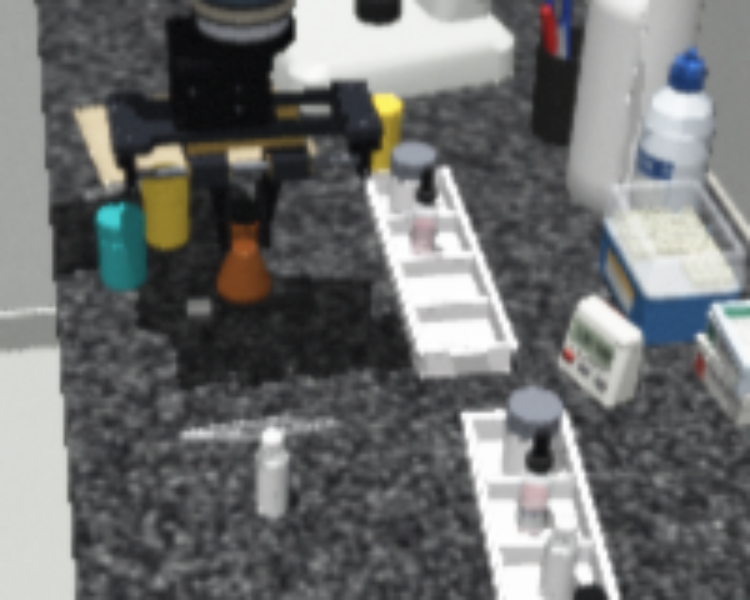

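The flask is held upright by its neck (crop px 243,260), and the jar and dropper stand in their compartments. Placing the flask.

Emit:
send_rows:
  increments: [0,0,0,2,0.3,0,0,0,0,0,3,0.3,0,0,0,0,0,3,0.3,0,0,0,0,0,3,0.3,0,0,0,0,0,3,0.3,0,0,0,0,0,2.5,0.1,0,0,0,0,0,1,0,0,0,0,0,0,0,0,0,0,0,0,0,0,0,-1.5,0,0,0,0,0,0,-2,0,0,0,0,0,0,-2,0,0,0,0,0,0,-1.5,0,0,0,0,0,0,-1,0,0,0,0,0,0,0,0,0,0,0,0,0,0,0]

```text
time: 15.77
position: [0.604, 0.0837, 0.0586]
tool_rot: [0.707, 0.707, -0.001, -0.001]
ft_force: [0.0, -0.1, -0.2]
grip_width: 0.0198
grip_force: 11.8
```

Emit:
send_rows:
  increments: [0,0,0,0,0,-0.2,0,0,0,0,0,0,-0.2,0,0,0,0,0,0,-0.1,0,0,0,0,0,0,0,0,0,0,0,0,0,0,0]

```text
time: 16.18
position: [0.6055, 0.0837, 0.0549]
tool_rot: [0.707, 0.707, 0.0, 0.0]
ft_force: [0.5, 0.3, -0.5]
grip_width: 0.02
grip_force: 11.8
```

Emit:
send_rows:
  increments: [0,0,0,0,0,-0.05,0,0,0,0,0,0,0,0.4,0,0,0,0,0,0,0.6,0,0,0,0,0,0,0.6,0,0,0,0,0,0,0.6,0,0,0,0,0,1,0.6,0,0,0,0,0,2,0.6,0,0,0,0,0,2.5,0.6,0,0,0,0,0,2.5,0.6,0,0,0,0,0,1.5,0.6,0,0,0,-2.5,-2.3,0,0.6,0,0,0,-2.5,-2.3,0,0.6,0,0,0,-2.5,-2.3,0,0.6,0,0,0,-2.5,-2.3,0,0.6,0,0,0,-2.5,-2.4,0,0.6,0,0,0,-2.5,-2.4,0,0.6,0,0,0,-2.5,-2.4,0,0.6,0,0,0,0,0,0,0.6,0,0,0,0,0,0,0.6]

```text
time: 17.77
position: [0.4297, -0.0813, 0.1497]
tool_rot: [0.708, 0.706, 0.0, 0.0]
ft_force: [0.2, 0.5, -0.5]
grip_width: 0.0524
grip_force: 0.0
```

```bash
python3 look.py t4; python3 -c "
from rig import robot
print(robot.get_obs()['position'])"
```

```text
jar 198 [0.609 0.282] 0.075
dropper 77 [0.606 0.216] 0.096
screwcap 0
flask 61 [0.604 0.084] 0.085
L jar 0
L flask 0
L screw 0
L dropper 0
[ 0.43086101 -0.08091538  0.14968565]
```

Flask placed. Now the screwcap, down to z about 0.039.

Emit:
send_rows:
  increments: [0,0,0,0,0,-2,0.6,0,0,0,0,0,-2.5,0.6,0,0,0,0,0,-2.5,0.6,0,0,0,0,0,-2,0.6,0,0,0,0,0,-1.5,0.6,0,0,0,0,0,-0.6,0.6,0,0,0,0,0,0,0.6,0,0,0,0,0,0,0.6,0,0,0,0,0,0,0,0,0,0,0,0,0,0,0,0,0,0,0,0,0,0,0,0,0,0,0,0,0,0,0,0,0,0,0,0,0,0,0,0,0,0]

```text
time: 18.98
position: [0.4305, -0.0804, 0.0383]
tool_rot: [0.707, 0.707, 0.0, 0.0]
ft_force: [0.3, 0.9, 1.5]
grip_width: 0.0228
grip_force: 12.0
```

Emit:
send_rows:
  increments: [0,0,0,0,0,0.5,0,0,0,0,0,0,1.5,0,0,0,0,0,0,2,0,0,0,0,0,0,2.5,0,0,0,0,0,0,2.5,0,0,0,0,0,0,1,0,0,0,0,0,0,0,0,0,0,0,0,0,0,0]

```text
time: 19.65
position: [0.4304, -0.0804, 0.1385]
tool_rot: [0.707, 0.707, 0.0, 0.001]
ft_force: [-0.1, -0.2, -0.2]
grip_width: 0.0226
grip_force: 12.0
```

Emit:
send_rows:
  increments: [0,0,0,0,3,0,0,0,0,0,0,3,0,0,0,0,0,0,3,0,0,0,0,0,0,3,0,0,0,0,0,0,3,0,0,0,0,0,0,3,0,0,0,0,0,2,3,0,0,0,0,0,3,2,0,0,0,0,0,3,0,0,0,0,0,0,3,0,0,0,0,0,0,3,0,0,0,0,0,0,3,0,0,0,0,0,0,0.7,0,0,0,0,0,0,0,0,0,0,0,0,0,0,0,0,0]

```text
time: 20.9
position: [0.6053, 0.1495, 0.136]
tool_rot: [0.707, 0.707, -0.002, -0.002]
ft_force: [-1.3, -0.2, -0.8]
grip_width: 0.0224
grip_force: 12.0
```

Emit:
send_rows:
  increments: [0,0,0,0,0,-1.5,0,0,0,0,0,0,-2,0,0,0,0,0,0,-2,0,0,0,0,0,0,-2,0,0,0,0,0,0,-1,0,0,0,0,0,0,-0.6,0,0,0,0,0,0,0,0,0,0,0,0,0,0,0]

```text
time: 21.57
position: [0.607, 0.1498, 0.0473]
tool_rot: [0.707, 0.707, -0.0, -0.0]
ft_force: [0.1, -0.7, -0.4]
grip_width: 0.0224
grip_force: 12.0
```

Emit:
send_rows:
  increments: [0,0,0,0,0,-0.2,0,0,0,0,0,0,-0.2,0,0,0,0,0,0,-0.1,0,0,0,0,0,0,0,0,0,0,0,0,0,0,0]

```text
time: 21.98
position: [0.6076, 0.1497, 0.0423]
tool_rot: [0.707, 0.707, 0.0, 0.0]
ft_force: [0.1, -0.4, 0.6]
grip_width: 0.023
grip_force: 12.0
```

Release, lift and retreat.

Emit:
send_rows:
  increments: [0,0,0,0,0,0,0.4,0,0,0,0,0,0,0.6,0,0,0,0,0,0,0.6,0,0,0,0,0,0,0.6,0,0,0,0,0,1,0.6,0,0,0,0,0,2,0.6,0,0,0,0,0,2.5,0.6,0,0,0,0,0,2.5,0.6,0,0,0,0,0,2.5,0.6,0,0,0,-3,-2.5,0,0.6,0,0,0,-3,-2.5,0,0.6,0,0,0,-3,-3,0,0.6,0,0,0,-3,-3,0,0.6,0,0,0,-3,-3,0,0.6,0,0,0,-2,-3,0,0.6,0,0,0,0,-3,0,0.6,0,0,0,0,-3,0,0.6,0,0,0,0,0,0,0.6,0,0,0,0,0,0,0.6]

```text
time: 23.57
position: [0.4395, -0.0803, 0.1477]
tool_rot: [0.708, 0.706, 0.0, 0.001]
ft_force: [0.1, -0.1, -0.8]
grip_width: 0.0525
grip_force: 0.0
```

```bash
python3 look.py t5
```

```text
jar 199 [0.609 0.282] 0.075
dropper 78 [0.606 0.216] 0.097
screwcap 67 [0.605 0.15 ] 0.079
flask 62 [0.604 0.084] 0.084
L jar 0
L flask 0
L screw 0
L dropper 0
```

View pics/t5.png

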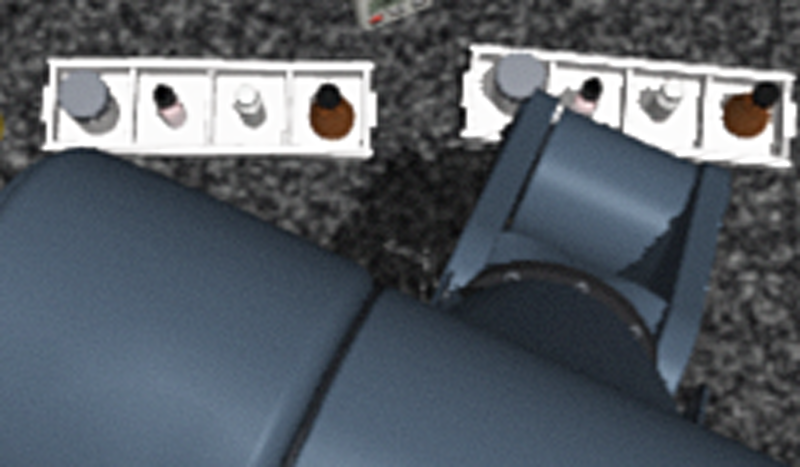

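All four stand upright and centred in the empty tray: jar (85,100), dropper (170,105), screwcap (249,105) and flask (331,112). That matches the full tray, whose vessels are undisturbed.

```bash
python3 -c "
from rig import robot
print(robot.hand_in())"
```

```text
the job is handed in; nothing more can be done
None
```

The job is handed in: jar, dropper, screwcap and flask stand upright in compartments 1–4 of the empty tray, matching the full one, after about 24 s of robot time; no verdict came back.

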